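# Cap the ink bottle and hold it down in the bottle mixer

## Robot

A 6-joint arm with a two-finger parallel gripper is mounted at the origin on the work surface. World frame = base frame: x ahead of the robot, y to its left, z up, the work surface at z = 0. Lengths are in mm, angles in rad, forces in N, time in s.
With the tool pointing down it reaches from about 350 to 850 mm from the base axis. Payload 8.1 kg.
Tool frame: the origin (TCP) lies on the centre line of the jaws, within the pads' length; the fingertips stand 17 mm ahead of it and the grasp point (between the pads) lies 2 mm behind it; z points along the fingers, y is the line along which they close (so a half turn about z gives the same grasp; the last joint's range is limited). The gripper opens to 85 mm and grips with 20 to 120 N. Pads are 22 mm wide; open, the fingers measure 114 mm over their backs; the gripper's body (76 mm by 85 mm) begins 54 mm behind the grasp point. The pads swing forward as they close: fully open they stand 13 mm farther back than shut.
Start: joints at [1.062, 0.13, 1.488, -0, 1.523, -0.085], TCP at [246.716, 546.934, 248.292] pointing down, gripper open.
Joint ranges: [-2.96, 2.96], [-0.89, 2.26], [0.02, 2.5], [-1.34, 4.48], [0, 2.73], [-2.66, 2.66]. Speed limits (rad/s): [2.39, 2.39, 2.79, 3.14, 3.14, 3.14].

## Interface

Orientations are given as a rotation vector (axis times angle).
In Python, from station import arm gives the robot as it stands.
- The arm moves only by the tool servo_tool, never from a script. Its arguments are lists of equal length, an entry for each row: "grip": the opening, from 0 (shut) to 1 (fully open); "dp": the shift along the tool's x, y, z in m, a list of three; "spin": the turn about the tool's z in rad. A call has 1 to 10 rows; each row is the pose to reach, as a shift and turn from the pose commanded when the call began, along the tool's axes at that moment; what a row does not reach only later rows make up. A row lasts 1/10 s, in which the tool goes at most 50 mm and 8.59 degrees, less where a joint would pass 70% of its speed; a pose out of reach is approached as far as the arm can. A call with a gripper value outside its range is refused whole. The fingers move at their own pace and stop on an object; "newtons" is the grip in N (left out, the last holds). Time passes only in rows, so rows that repeat a pose let the fingers close. It gives the time, the measured TCP pose, the force, the opening and the grip force at its end, in the units of the state.
- arm.state(): the state, without advancing time (a new reading comes with each control period).
- arm.get_image(name): name is "side" or "top" or "wrist"; returns a dict with "frame" (480x640x3 uint8, blue, green, red), "range_z" (480x640 float32, mm along the optical axis (not along the pixel's ray), 0 where there is no reading), "camera_matrix" (3x3 intrinsics, pixels), "k1" (the pictures are not rectified: a ray, as slopes to the right and down, at radius r is drawn at 1 + k1 r^2 times it, then the intrinsics apply), "T" (4x4, takes a point from camera to world coordinates). Camera axes: x right, y down, z forward; pixel columns grow to the right and rows downward; lengths in mm; the calibration is good to about 2 mm. A picture is of the moment at which its call begins.
- arm.hand_in(): hands the job in; it is judged then, once.
The state is a dict: "clock": time; "q": joint angles; "qd": joint speeds; "tau": joint torques, N m; "ee_pos": TCP position; "tcp_rot": TCP orientation; "force": force on the tool from outside, world axes, zero at the start; "moment": the same for the moment, N m; "finger_gap": opening from 0.0 (shut) to 1.0 (fully open); "grasp_force": force on a finger pad.
Only numpy, scipy, OpenCV 4.12 (cv2) and the standard library are available. Lean on these libraries where they do the work, as an engineer would, in place of code of your own. Each camera call takes 0.05 s, during which the arm holds its last target. There are 200 camera calls.

## Task

The ink in the open round bottle has settled and needs shaking up on the bottle mixer. Push the bottle's black cap fully on while it stands on the desk, then take the capped bottle by its glass body, stand it upright in the mixer's rubber cup and press it straight down until the sprung cup is at the bottom of its travel, pushing only through the bottle and not on the mixer itself. Finish while still gripping the bottle and holding it pressed down; do not let go, and leave the square ink jar, the mug and the tape roll where they are.

Things in the scene. Friction and masses are not known exactly. Their poses are not given: they have to be found in the camera images.
- flask: Open round ink bottle, clear glass, dark ink, 46 mm diameter, 66 mm tall uncapped, about 0.15 kg, upright and loose on the desk. Origin: centre of underside; z up its axis. Straight body from 5 to 38 mm above the underside, then the shoulder slopes in to the neck at 50 mm. Neck: 21 mm outer diameter, 50 to 66 mm, bevelled to 17 mm over its top 4 mm.
- flask_mouth (a point): The centre of the round bottle's mouth, at the top of its neck, 66 mm above its underside.
- cap: Its push-on cap: black ribbed plastic, 30 mm diameter, 20 mm tall, 15 g, loose on the desk, closed end up. Origin: centre of its open lower rim; z to the closed end. Bore 24 mm wide, 16 mm deep: it drops over the neck with play, no screwing, and stays on only by its weight (keep the bottle upright). Fully on: rim 50 mm, top 70 mm above the bottle's underside, rim 2 mm clear of the shoulder.
- mixer: The bottle mixer, fixed to the desk: a round white base 116 mm in diameter and 54 mm high with a rocker switch on its front side, carrying a black rubber cup on a sprung spindle at its centre. Origin: centre of its underside; z up; its switch faces its -x.
- mixer_cup (a point): The centre of the rubber cup's inner floor, 76 mm above the desk when the cup is up; it moves down with the cup. The cup is a ring 65 mm across at the rim, 12 mm deep, with a bore that flares from about 50 mm at the floor to 57 mm at the rim.
- mixer_head (a joint): How far the mixer's cup is pressed down, in m: 0 up, 0.008 at the bottom of its travel. Its spring takes 4 N to start moving and about 12 N at the bottom; the bottle's own weight does not press it down.
- ink_jar: Bystander: a capped square ink jar, 40 mm wide, 55 mm tall. Origin: centre of its underside.
- mug: Bystander: a white mug, 78 mm in diameter, 78 mm tall, its handle towards its +y. Origin: centre of its underside.
- tape_roll: Bystander: a roll of red tape lying flat, 72 mm in diameter, 18 mm high. Origin: centre of its underside.

How it is judged:
By the outcome, as a careful person would: the job done as asked, in the order asked, and still so for the second after the job is handed in, while the arm keeps its last pose, push and grip.
It also fails if it takes over 64 s, if anything falls off the work surface, if the arm or the gripper's body presses on something with over 40 N, if the wrist force passes 120 N, or if a joint passes its speed limit or range.

## Working session

There is one attempt and no reset: what is moved stays moved. The work goes in short steps, Python scripts to look and compute and a tool call to move; the robot and the scene stay as the last step left them, time stands still between calls to the robot, and variables do not carry over. Pictures are saved under pics/ and viewed, at most 10 in all, crops included, and the job is handed in when it is done.

Besides the shell and the picture viewer there is one more tool, called after "Call:" as name(argument=value, ...) on one line, values as JSON. servo_tool: Moves the arm, as the interface text tells. Its arguments: {"type":"object","properties":{"grip":{"type":"array","items":{"type":"number"}},"dp":{"type":"array","items":{"type":"array","items":{"type":"number"}}},"spin":{"type":"array","items":{"type":"number"}},"newtons":{"type":"number"}},"required":["grip","dp","spin"]}

```bash
ls; mkdir -p pics
cat > h.py <<'E'
import numpy as np, cv2
from station import arm
from scipy.spatial.transform import Rotation as R
def und(im,uv):
    uv=np.array(uv,float).reshape(-1,1,2)
    return cv2.undistortPoints(uv,im["camera_matrix"],np.array([im["k1"],0,0,0,0.]),None,None).reshape(-1,2)
def ray(im,uv):
    p=und(im,uv); d=np.c_[p,np.ones(len(p))]@im["T"][:3,:3].T
    return im["T"][:3,3],d
def onplane(im,uv,z):
    o,d=ray(im,uv); return o+d*((z-o[2])/d[:,2])[:,None]
def cloud(im):
    v,u=np.mgrid[0:480,0:640]; uv=np.stack([u.ravel(),v.ravel()],1)
    p=und(im,uv); z=im["range_z"].ravel()[:,None]
    return (np.c_[p*z,z]@im["T"][:3,:3].T+im["T"][:3,3]).reshape(480,640,3)
E
python3 - <<'E'
from h import *
s=arm.state(); print(s)
a=[]
for n in("top","side"):
    im=arm.get_image(n); cv2.imwrite(f"pics/{n}0.png",im["frame"]); np.save(f"{n}0.npy",im,allow_pickle=True)
    print(n,im["T"].round(2).tolist(),im["camera_matrix"].tolist(),im["k1"])
E
```

```text
pics
{'clock': 0.0, 'q': array([ 1.06157473e+00,  1.31172882e-01,  1.48933858e+00, -9.26353940e-06,
        1.52301178e+00, -8.54219308e-02]), 'qd': array([-0.00137791, -0.00091904,  0.00056661,  0.00098831,  0.00198244,
       -0.00097353]), 'tau': array([ 1.77841426e-03, -5.69414377e+01, -5.00543153e+01, -3.38093532e-04,
        1.53535686e-02,  9.25244308e-05]), 'ee_pos': array([246.46213939, 546.44118788, 247.20485581]), 'tcp_rot': array([-6.60614215e-01, -3.07077955e+00,  2.90325504e-03]), 'force': array([ 0.47811605, -0.2626255 , -0.0929014 ]), 'moment': array([-0.02856278,  0.01370477,  0.03113676]), 'grasp_force': 0.0, 'finger_gap': 0.9994452923771397}
top [[-0.0, -0.98, 0.19, 340.66], [-1.0, 0.01, 0.02, -10.53], [-0.02, -0.19, -0.98, 1158.76], [0.0, 0.0, 0.0, 1.0]] [[506.6187554674663, 0.0, 322.82100141127205], [0.0, 506.6187554674663, 232.40258394603282], [0.0, 0.0, 1.0]] -0.043800824845426266
side [[0.9, -0.31, 0.3, 251.17], [-0.43, -0.62, 0.65, -626.38], [-0.01, -0.72, -0.7, 766.89], [0.0, 0.0, 0.0, 1.0]] [[445.88851089056647, 0.0, 317.22342238531706], [0.0, 445.88851089056647, 238.29996870515672], [0.0, 0.0, 1.0]] -0.09301726002003154
```

View pics/top0.png

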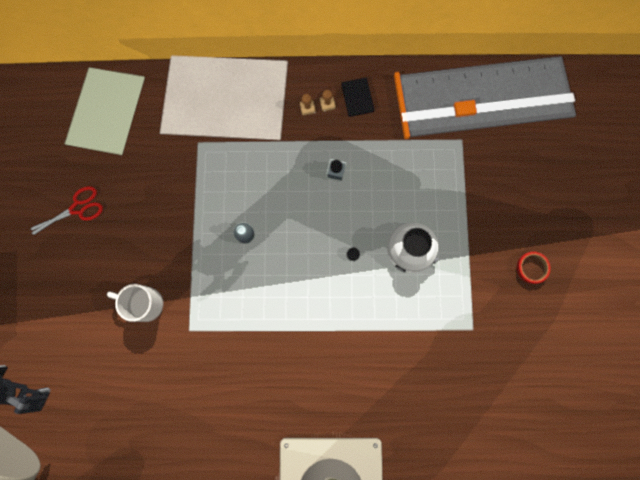

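View pics/side0.png

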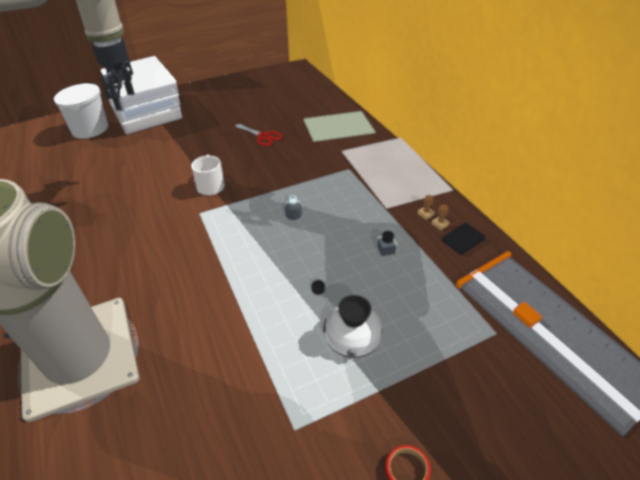

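The top view shows the flask at (244,233), cap (353,254), mixer cup (417,243), jar (336,169). In the side view they are the flask (293,208), cap (318,287), cup (354,310), jar (387,242).

```bash
cat >> h.py <<'E'
def blob(im,seed,thr,w=30):
    g=cv2.cvtColor(im["frame"],cv2.COLOR_BGR2GRAY); m=(g<thr).astype(np.uint8)
    n,l,st,c=cv2.connectedComponentsWithStats(m)
    k=l[seed[1],seed[0]]; return c[k],st[k],(l==k)
def tri(a,ua,b,ub):
    o1,d1=ray(a,[ua]);o2,d2=ray(b,[ub]);d1=d1[0];d2=d2[0]
    t=np.linalg.lstsq(np.c_[d1,-d2],o2-o1,rcond=None)[0]
    p,q=o1+d1*t[0],o2+d2*t[1]; return (p+q)/2,np.linalg.norm(p-q)
E
python3 - <<'E'
from h import *
T=np.load("top0.npy",allow_pickle=True).item();S=np.load("side0.npy",allow_pickle=True).item()
for n,a,b in(("cap",(353,254),(318,287)),("cup",(417,243),(354,310))):
    ca,sa,_=blob(T,a,45);cb,sb,_=blob(S,b,45)
    print(n,ca,sa,cb,sb,tri(T,ca,S,cb))
print("flask",tri(T,(244,233),S,(293,208)))
for I,nm in((T,"T"),(S,"S")):
  P=cloud(I)
  for n,(x,y) in dict(cap=((353,254),(318,287)),cup=((417,243),(354,310)),flask=((244,233),(293,208)),jar=((336,167),(388,237))).items() if 0 else [(n,v[0 if nm=="T" else 1]) for n,v in dict(cap=((353,254),(318,287)),cup=((417,243),(354,310)),flask=((244,233),(293,208)),jar=((336,167),(388,237))).items()]:
    w=P[y-22:y+23,x-22:x+23].reshape(-1,3); z=w[:,2]
    print(nm,n,P[y,x].round(1),"zmax",np.percentile(z,99).round(1),[ (t,w[(z>t)].mean(0).round(1).tolist(),int((z>t).sum())) for t in (12,40,60)])
E
```

```text
cap [352.98113208 253.59433962] [348 248  11  12 106] [317.9375 286.8125] [313 281  11  12 112] (array([514.15958625, -53.80293892,   9.29075313]), np.float64(0.05955264081809014))
cup [417.43650794 241.19444444] [404 229  27  26 504] [319.75725162 239.2807487 ] [     0      0    640    480 304208] (array([ 485.08706212, -156.67652189,  262.4568142 ]), np.float64(25.414260871125588))
flask (array([560.74419306, 194.32331388,  30.05171239]), np.float64(1.7651776298186896))
T cap [512.3 -53.6  15.2] zmax 22.5 [(12, [506.8, -50.7, 58.7], 145), (40, [340.7, -10.5, 1158.8], 5), (60, [340.7, -10.5, 1158.8], 5)]
T cup [ 526.  -189.6   78.2] zmax 90.8 [(12, [523.2, -187.1, 65.1], 1677), (40, [523.3, -185.5, 67.8], 1539), (60, [526.1, -187.3, 90.1], 700)]
T flask [555.  190.   54.9] zmax 66.4 [(12, [552.3, 188.4, 75.7], 365), (40, [552.4, 188.4, 88.8], 283), (60, [517.0, 155.5, 283.2], 50)]
T jar [705.  -16.2  60.2] zmax 57.8 [(12, [695.3, -14.9, 73.3], 344), (40, [683.9, -14.8, 130.6], 144), (60, [402.2, -10.3, 975.7], 12)]
S cap [510.5 -62.3  19.8] zmax 84.7 [(12, [504.0, -93.6, 50.3], 169), (40, [468.3, -232.2, 175.5], 34), (60, [453.4, -262.7, 222.1], 25)]
S cup [ 529.1 -185.3   74.3] zmax 88.9 [(12, [524.1, -194.3, 69.5], 1453), (40, [524.1, -194.4, 69.6], 1449), (60, [526.8, -190.4, 84.0], 806)]
S flask [556.4 180.3  42.6] zmax 63.6 [(12, [551.5, 165.7, 55.8], 344), (40, [546.6, 153.3, 82.1], 181), (60, [500.1, 30.1, 204.1], 40)]
S jar [707.3 -24.8  54.6] zmax 55.5 [(12, [696.4, -36.9, 52.2], 379), (40, [684.2, -54.5, 91.5], 143), (60, [251.2, -626.4, 766.9], 8)]
```

```bash
cat >> h.py <<'E'
def go(p,yaw=None):
    """dp (tool axes, m) and spin from measured pose to world p; yaw = world angle of the tool's y axis (mod pi)"""
    s=arm.state(); M=R.from_rotvec(s["tcp_rot"]).as_matrix()
    dp=M.T@(np.array(p)-s["ee_pos"])/1e3; y=np.arctan2(M[1,1],M[0,1])
    sp=0 if yaw is None else -((yaw-y+np.pi/2)%np.pi-np.pi/2)
    print("dp",dp.round(4),"spin",round(sp,3),"yaw",round(y,3),"z-axis",M[:,2].round(3),"at",s["ee_pos"].round(1),"t",s["clock"])
E
python3 - <<'E'
from h import *
go((513,-54,220),0)
im=arm.get_image("wrist");s=arm.state()
M=np.eye(4);M[:3,:3]=R.from_rotvec(s["tcp_rot"]).as_matrix();M[:3,3]=s["ee_pos"]
print((np.linalg.inv(M)@im["T"]).round(3),im["camera_matrix"])
E
```

```text
dp [-0.4899 -0.4377  0.028 ] spin 1.147 yaw 1.147 z-axis [-0.001 -0.002 -1.   ] at [246.5 546.5 247.3] t 0.1
[[ 1.00000e-03 -9.47000e-01 -3.21000e-01  8.41100e+01]
 [ 1.00000e+00  1.00000e-03 -1.00000e-03  2.04000e-01]
 [ 1.00000e-03 -3.21000e-01  9.47000e-01 -1.25747e+02]
 [ 0.00000e+00  0.00000e+00  0.00000e+00  1.00000e+00]] [[416.31648103   0.         319.14384574]
 [  0.         416.31648103 238.20990313]
 [  0.           0.           1.        ]]
```

Call:
servo_tool(grip=[1,1,1,1,1,1,1,1,1,1], dp=[[-0.49,-0.438,0.028],[-0.49,-0.438,0.028],[-0.49,-0.438,0.028],[-0.49,-0.438,0.028],[-0.49,-0.438,0.028],[-0.49,-0.438,0.028],[-0.49,-0.438,0.028],[-0.49,-0.438,0.028],[-0.49,-0.438,0.028],[-0.49,-0.438,0.028]], spin=[1.147,1.147,1.147,1.147,1.147,1.147,1.147,1.147,1.147,1.147])

```text
clock: 1.15
ee_pos: [449.6, 88.3, 227.0]
tcp_rot: [2.222, 2.221, 0.001]
force: [0.8, 1.2, 0.0]
finger_gap: 1.002
grasp_force: 0.0
```

```bash
python3 -c "
from h import *
go((513,-54,220),0)"
```

```text
dp [-0.1423  0.0634  0.007 ] spin -0.0 yaw -0.0 z-axis [ 0.  0. -1.] at [449.6  88.3 227. ] t 1.15
```

Call:
servo_tool(grip=[1,1,1,1,1,1], dp=[[-0.142,0.063,0.007],[-0.142,0.063,0.007],[-0.142,0.063,0.007],[-0.142,0.063,0.007],[-0.142,0.063,0.007],[-0.142,0.063,0.007]], spin=[0,0,0,0,0,0])

```text
clock: 1.75
ee_pos: [511.9, -50.9, 219.7]
tcp_rot: [-2.221, -2.221, 0.0]
force: [-0.6, -0.1, 0.1]
finger_gap: 1.0
grasp_force: 0.0
```

Run:
```python
from h import *
im=arm.get_image("wrist"); cv2.imwrite("pics/w1.png",im["frame"]); np.save("w1.npy",im,allow_pickle=True)
go((513,-54,220),0)
```

```text
dp [-0.0035  0.0011 -0.0001] spin 0.001 yaw 0.001 z-axis [-0.     0.001 -1.   ] at [511.9 -50.5 219.9] t 1.8
```

View pics/w1.png

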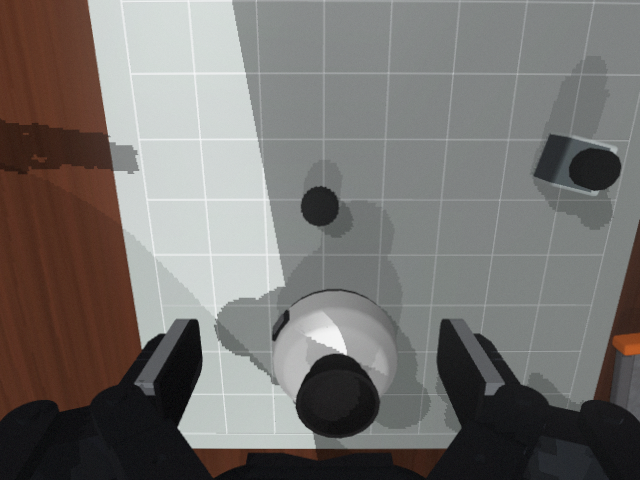

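Wrist view: cap at (320,206), mixer cup rim centre at about (338,400), jar cap at (595,168).

```bash
cat >> h.py <<'E'
def circ(P,m):
    """min enclosing circle of xy of cloud points in mask"""
    p=P[m][:,:2].astype(np.float32); c,r=cv2.minEnclosingCircle(p); return np.round(c,1),round(r,1),len(p)
def win(x,y,w):
    m=np.zeros((480,640),bool); m[max(0,y-w):y+w,max(0,x-w):x+w]=1; return m
E
python3 - <<'E'
from h import *
W=np.load("w1.npy",allow_pickle=True).item();T=np.load("top0.npy",allow_pickle=True).item();P=cloud(W);z=P[...,2]
c,s,m=blob(W,(320,206),55); print("cap px",c,s)
print(W["T"][:3,3])
k=win(320,206,30)&m; print("ztop",np.percentile(z[k],[5,50,90,97]))
top=k&(z>z[k].max()-4); print(circ(P,top), P[top].mean(0))
ca,sa,_=blob(T,(353,254),45)
print("tri",tri(W,c,T,ca), onplane(W,[c],14))
k=win(338,395,50)&(z>84)&(z<96); print("cup",circ(P,k),np.percentile(z[k],[5,50,95]))
k=win(338,405,12); print("floor",np.percentile(z[k],[10,50,90]))
# cup rim from dark ellipse in top view
ca,sa,mm=blob(T,(417,243),45);print("cup top view",ca,sa,onplane(T,[ca],88),circ(cloud(T),mm&(cloud(T)[...,2]>82)))
E
```

```text
cap px [319.51968504 205.95625547] [ 301  186   38   40 1143]
[510.73145045  32.47570993 345.64304376]
ztop [10.22914442 20.18643362 21.14678519 21.65675623]
(array([510.7,  32.5]), 0.0, 4) [510.73145045  32.47570993 345.64304376]
tri (array([511.90386972, -52.65009269,  15.08575233]), np.float64(3.244789963275689)) [[510.58678055 -51.94840526  14.        ]]
cup (array([ 524.4, -187.8]), 32.8, 1549) [84.68038798 87.81573264 89.08640409]
floor [75.62733491 76.31142153 77.11626458]
cup top view [417.43650794 241.19444444] [404 229  27  26 504] [[ 528.1953769  -189.09163466   88.        ]] (array([ 443.6, -110.7]), 143.6, 66)
```

Call:
servo_tool(grip=[1,1,1,1,1,1,1,1], dp=[[-0.002,-0.001,0.05],[-0.002,-0.001,0.1],[-0.002,-0.001,0.15],[-0.002,-0.001,0.18],[-0.002,-0.001,0.199],[-0.002,-0.001,0.199],[-0.002,-0.001,0.199],[-0.002,-0.001,0.199]], spin=[0,0,0,0,0,0,0,0])

```text
clock: 2.6
ee_pos: [512.8, -53.3, 23.1]
tcp_rot: [2.218, 2.221, 0.003]
force: [-0.2, -0.7, 0.5]
finger_gap: 1.0
grasp_force: 0.0
```

Call:
servo_tool(grip=[0,0,0,0,0,0,0,0,0,0], dp=[[0,0,0],[0,0,0],[0,0,0],[0,0,0],[0,0,0],[0,0,0],[0,0,0],[0,0,0],[0,0,0],[0,0,0]], spin=[0,0,0,0,0,0,0,0,0,0], newtons=25)

```text
clock: 3.6
ee_pos: [511.6, -53.8, 21.5]
tcp_rot: [2.221, 2.221, 0.0]
force: [-2.3, 0.3, 5.3]
finger_gap: 0.338
grasp_force: 24.5
```

Run:
```python
from h import *
im=arm.get_image("wrist"); cv2.imwrite("pics/w2.png",im["frame"][200:]); np.save("w2.npy",im,allow_pickle=True)
print(arm.state()); go((556,190,190),0)
```

```text
{'clock': 3.65, 'q': array([-2.04488747e-01,  1.41342734e-01,  1.91808861e+00, -5.81061865e-05,
        1.08169743e+00, -2.04371837e-01]), 'qd': array([ 1.05685688e-04, -1.24501932e-03, -2.74576834e-04,  2.34675887e-03,
        1.50568343e-03, -2.08262391e-05]), 'tau': array([-7.75073748e-02, -4.68438113e+01, -4.04452443e+01,  3.98022006e-02,
       -7.02115986e-01,  2.61793972e-02]), 'ee_pos': array([511.60747163, -53.82976911,  21.55042512]), 'tcp_rot': array([2.22124688e+00, 2.22104782e+00, 3.32507157e-04]), 'force': array([-2.15091671,  1.19150433,  5.7795678 ]), 'moment': array([-0.02702195,  0.3202258 , -0.00169164]), 'grasp_force': 24.535496961325407, 'finger_gap': 0.34355206402831}
dp [ 0.2438  0.0444 -0.1685] spin -0.0 yaw -0.0 z-axis [ 0. -0. -1.] at [511.6 -53.8  21.6] t 3.65
```

View pics/w2.png

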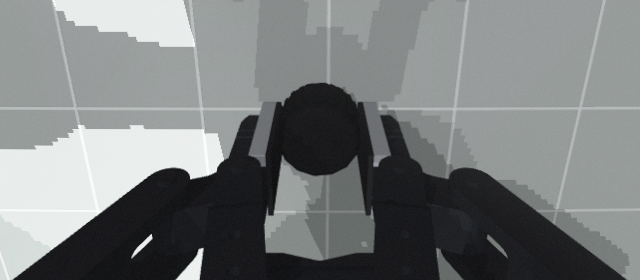

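The cap is held between the pads, its top centred at about (320,329) in the full frame. Next I lift and go above the flask.

Call:
servo_tool(grip=[0,0,0,0,0,0,0,0,0,0], dp=[[0,0,-0.03],[0,0,-0.075],[0,0,-0.12],[0.03,0.01,-0.168],[0.075,0.02,-0.168],[0.12,0.03,-0.168],[0.165,0.044,-0.168],[0.21,0.044,-0.168],[0.229,0.044,-0.168],[0.229,0.044,-0.168]], spin=[0,0,0,0,0,0,0,0,0,0])

```text
clock: 4.65
ee_pos: [554.7, 178.1, 188.5]
tcp_rot: [-2.217, -2.225, 0.0]
force: [0.5, -0.7, -1.2]
finger_gap: 0.337
grasp_force: 24.9
```

Call:
servo_tool(grip=[0,0], dp=[[0,0,0],[0,0,0]], spin=[0,0])

```text
clock: 4.85
ee_pos: [555.3, 174.2, 188.8]
tcp_rot: [2.222, 2.22, -0.001]
force: [-0.4, -0.4, -0.5]
finger_gap: 0.34
grasp_force: 24.9
```

Run:
```python
from h import *
im=arm.get_image("wrist"); cv2.imwrite("pics/w3.png",im["frame"]); np.save("w3.npy",im,allow_pickle=True)
s=arm.state();print(s["force"],s["finger_gap"]); go((556,190,190),0)
```

```text
[0.06245711 0.64692616 0.18814544] 0.33974050981842846
dp [ 0.016   0.0006 -0.0011] spin -0.001 yaw -0.001 z-axis [-0. -0. -1.] at [555.4 174.  188.9] t 4.9
```

View pics/w3.png

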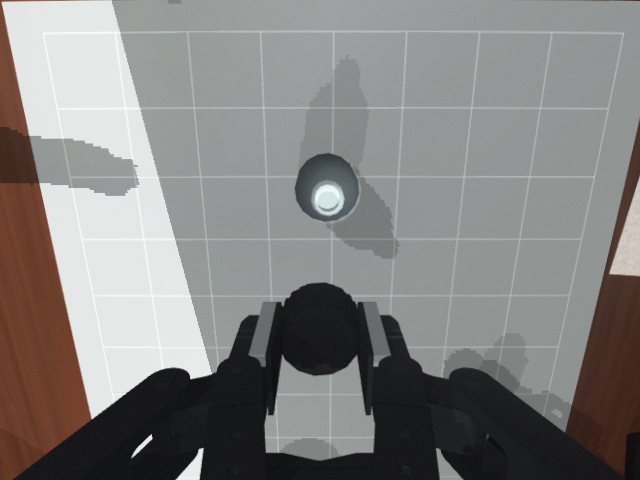

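The flask is at (327,188), with its bright mouth at about (328,197). The held cap's top is centred at about (320,328).

Run:
```python
from h import *
W=np.load("w3.npy",allow_pickle=True).item();T=np.load("top0.npy",allow_pickle=True).item();P=cloud(W);z=P[...,2]
f=W["frame"];hsv=cv2.cvtColor(f,cv2.COLOR_BGR2HSV)
g=cv2.cvtColor(f,cv2.COLOR_BGR2GRAY);print(g[175:222:3,328],g[198,305:352:3])
k=win(328,197,25)
b=(k&(g>165)).astype(np.uint8)
cn=max(cv2.findContours(b,0,1)[0],key=cv2.contourArea);e=cv2.fitEllipse(cn);print("bright ellipse",e,onplane(W,[e[0]],66),onplane(W,[e[0]],60))
print("depth at mouth",P[190:206:3,328].round(1).tolist())
zz=z[k&(z<100)];print("zmax",np.percentile(zz,[90,97,99.5]))
t=k&(z>58)&(z<75);print("high",circ(P,t),P[t].mean(0))
# body outline dark ring
d=(k|win(328,188,40))&(z>8)&(z<80);print("body",circ(P,d&(z<42)&(z>30)),circ(P,d))
# top view neck: bright spot
gt=cv2.cvtColor(T["frame"],cv2.COLOR_BGR2GRAY)
print(gt[222:245:2,244])
bt=win(244,233,14)&(gt>165);n=np.argwhere(bt).mean(0)[::-1];print("top px",n,bt.sum(),onplane(T,[n],66),tri(W,e[0],T,n))
# cap
kc=win(320,328,36)&(g<45);kc[:,:284]=0;kc[:,357:]=0;kc[366:]=0
h=np.median(z[300:350,305:335]);print("cap top z",h)
kt=kc&(abs(z-h)<3);print(circ(P,kt),P[kt].mean(0),arm.state()["ee_pos"])
for c in range(295,346,10): print(c,P[np.where(kt[:,c])[0][[0,-1]],c].round(1).tolist())
```

```text
[ 92  98 141 182 240 245 223 224 222 223 224 202 159 204  83  94] [ 79  82 125 182 243 223 223 223 223 224 224 240 218 140 103  98]
bright ellipse ((328.50054931640625, 199.15814208984375), (29.566219329833984, 30.582923889160156), 18.831674575805664) [[559.63050603 198.37744769  66.        ]] [[559.7618677  196.94554961  60.        ]]
depth at mouth [[559.3, 204.4, 67.4], [559.6, 199.3, 52.8], [559.6, 197.4, 53.1], [559.6, 195.1, 51.9], [559.6, 193.6, 53.7], [559.6, 191.5, 53.4]]
zmax [65.64502422 66.66180559 67.38174477]
high (array([559.1, 197.2]), 10.4, 547) [558.98697201 198.81401921  64.72192851]
body (array([559.3, 197.1]), 23.1, 658) (array([559.3, 197.2]), 23.1, 3782)
[137 104 150 225 236 198 120  88  74  62  59 128]
top px [240.88888889 229.33333333] 63 [[561.19612584 195.12450905  66.        ]] (array([560.9782012 , 196.58833114,  60.82852956]), np.float64(2.689120003126631))
cap top z 187.32181589310002
(array([553.6, 177. ]), 15.0, 3960) [554.11533409 178.49144698 187.31039555] [555.38216085 174.0232941  188.89808554]
295 [[545.6, 187.3, 184.5], [545.4, 167.3, 187.9]]
305 [[549.1, 188.8, 184.6], [548.9, 166.6, 186.9]]
315 [[552.6, 190.2, 184.9], [552.5, 167.1, 187.6]]
325 [[556.1, 190.1, 184.7], [556.1, 167.1, 187.6]]
335 [[559.5, 188.7, 185.7], [559.7, 167.5, 188.1]]
345 [[563.1, 187.0, 184.8], [563.3, 166.9, 187.3]]
```

Run:
```python
from h import *
W=np.load("w3.npy",allow_pickle=True).item()
g=cv2.cvtColor(W["frame"],cv2.COLOR_BGR2GRAY)
print(g[274:290,320],g[366:384,320])
print(g[320,268:300],g[320,340:370])
print(onplane(W,[(320,283),(320,375),(283,325),(358,325)],187.3).round(1))
```

```text
[149 151 149 150 148 150 150 143 106  29  33  25  28  29  32  29] [ 31  31  33  33  31  28  30  33  30 114 153 153 154 153 156 154 154 153]
[106 109 107 106  84  28  26  27  26  23  25  24  21  19  19  17  22  25
  23  25  23  25  28  27  28  29  29  26  24  27  27  27] [ 30  26  26  28  26  29  24  28  25  25  21  27  24  23  24  23  24  27
  28  29  27  28  30  28  28  30  67 103 109 105]
[[554.3 198.5 187.3]
 [554.3 161.7 187.3]
 [541.5 182.5 187.3]
 [567.6 182.5 187.3]]
```

Call:
servo_tool(grip=[0,0,0,0,0,0,0,0,0,0], dp=[[0.01,0.005,0],[0.0204,0.0052,0],[0.0204,0.0052,0.03],[0.0204,0.0052,0.065],[0.0204,0.0052,0.09],[0.0204,0.0052,0.093],[0.0204,0.0052,0.096],[0.0204,0.0052,0.099],[0.0204,0.0052,0.101],[0.0204,0.0052,0.103]], spin=[0,0,0,0,0,0,0,0,0,0])

```text
clock: 5.9
ee_pos: [561.5, 195.9, 87.3]
tcp_rot: [2.221, 2.221, 0.003]
force: [-1.4, 0.2, -0.0]
finger_gap: 0.335
grasp_force: 24.9
```

Call:
servo_tool(grip=[0,0,0,0,0,0,0,0], dp=[[0,0,0],[0,0,0.002],[0,0,0.004],[0,0,0.006],[0,0,0.008],[0,0,0.01],[0,0,0.011],[0,0,0.011]], spin=[0,0,0,0,0,0,0,0])

```text
clock: 6.7
ee_pos: [560.3, 195.7, 74.7]
tcp_rot: [-2.221, -2.221, 0.001]
force: [-0.3, -0.2, -0.5]
finger_gap: 0.331
grasp_force: 24.9
```

Run:
```python
from h import *
im=arm.get_image("wrist"); cv2.imwrite("pics/w4.png",im["frame"][100:]); np.save("w4.npy",im,allow_pickle=True)
s=arm.state();print(s["force"],s["moment"],s["finger_gap"]); go((559,197,71.6),0)
```

```text
[-0.63829177  0.37901463  0.11199342] [ 0.03052199 -0.00153769  0.03716106] 0.33865811166883536
dp [ 0.0013 -0.0014  0.0033] spin -0.0 yaw -0.0 z-axis [-0. -0. -1.] at [560.4 195.7  74.9] t 6.75
```

View pics/w4.png

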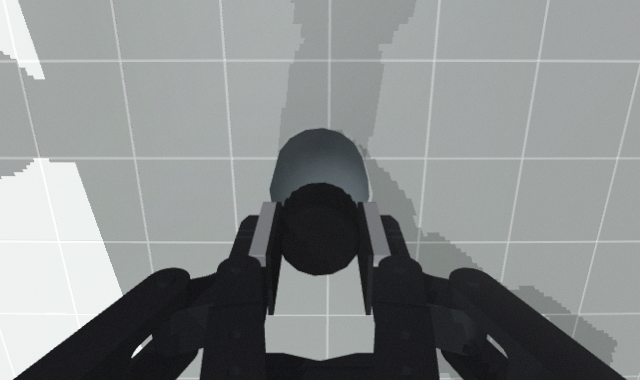

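The cap at (319,330 full frame) sits over the bottle with no contact force, so I push it down gently.

Call:
servo_tool(grip=[0,0,0,0,0,0], dp=[[0,0,0.001],[0,0,0.002],[0,0,0.003],[0,0,0.004],[0,0,0.0045],[0,0,0.0045]], spin=[0,0,0,0,0,0])

```text
clock: 7.35
ee_pos: [561.0, 195.8, 71.4]
tcp_rot: [2.221, 2.221, 0.001]
force: [-2.1, -0.9, 4.8]
finger_gap: 0.339
grasp_force: 25.4
```

Call:
servo_tool(grip=[0,0,0,0], dp=[[0,0,0.001],[0,0,0.002],[0,0,0.002],[0,0,0.002]], spin=[0,0,0,0])

```text
clock: 7.75
ee_pos: [562.0, 196.1, 71.4]
tcp_rot: [2.22, 2.22, 0.005]
force: [-5.1, -1.1, 16.3]
finger_gap: 0.334
grasp_force: 26.3
```

Call:
servo_tool(grip=[0,0,1,1,1,1,1,1,1], dp=[[0,0,-0.0025],[0,0,-0.0025],[0,0,-0.0025],[0,0,-0.0025],[0,0,-0.0025],[0,0,-0.0025],[0,0,-0.0025],[0,0,-0.04],[0,0,-0.08]], spin=[0,0,0,0,0,0,0,0,0])

```text
clock: 8.65
ee_pos: [558.8, 195.3, 147.2]
tcp_rot: [-2.22, -2.22, 0.007]
force: [0.9, 0.5, 0.4]
finger_gap: 0.997
grasp_force: 0.0
```

Call:
servo_tool(grip=[1,1], dp=[[0,0,0],[0,0,0]], spin=[0,0])

```text
clock: 8.85
ee_pos: [561.7, 196.0, 150.3]
tcp_rot: [2.22, 2.22, 0.005]
force: [0.2, -0.4, 0.1]
finger_gap: 0.999
grasp_force: 0.0
```

Run:
```python
from h import *
W=arm.get_image("wrist"); cv2.imwrite("pics/w5.png",W["frame"]); np.save("w5.npy",W,allow_pickle=True)
s=arm.state();print(s["force"],s["finger_gap"])
P=cloud(W);z=P[...,2];k=(abs(P[...,0]-559)<30)&(abs(P[...,1]-197)<30)&(z>8)&(z<100)
print(np.percentile(z[k],[50,90,98,99.5]),"cap",circ(P,k&(z>66)),"body",circ(P,k&(z<45)&(z>5)),circ(P,k&(z<36)&(z>25)))
go((559,197,45),0)
```

```text
[-0.62241586 -0.68094752 -0.11791471] 0.9972480978960415
[55.50190576 70.71215532 71.3054703  71.70167089] cap (array([559.5, 197.2]), 15.6, 2298) body (array([558.9, 197.3]), 23.2, 1755) (array([559.3, 207.3]), 20.6, 257)
dp [ 0.0013 -0.0015  0.1035] spin -0.0 yaw -0.0 z-axis [ 0.  0. -1.] at [560.5 195.7 148.5] t 8.9
```

View pics/w5.png

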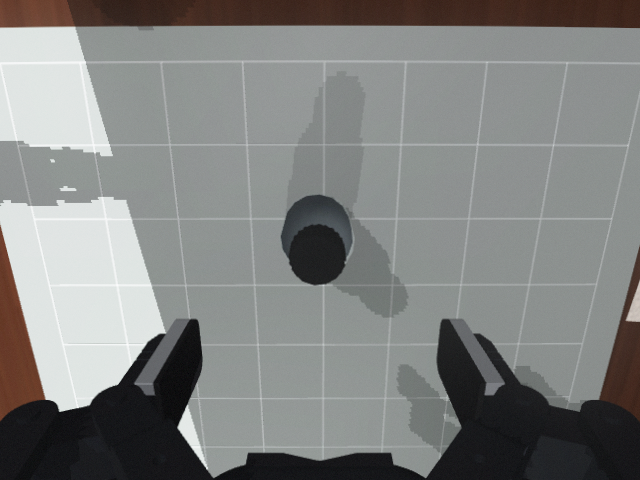

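The cap is fully on: top at z≈70.7, concentric with the body at (559,197). In the picture the cap is at (317,253). Next I grasp the body.

Call:
servo_tool(grip=[1,1,1,1,1,1,1], dp=[[0.001,0,0.04],[0.001,0,0.075],[0.001,0,0.1],[0.001,0,0.11],[0.001,0,0.115],[0.001,0,0.115],[0.001,0,0.115]], spin=[0,0,0,0,0,0,0])

```text
clock: 9.6
ee_pos: [561.6, 197.0, 34.9]
tcp_rot: [2.221, 2.221, 0.003]
force: [-0.0, 0.4, -0.4]
finger_gap: 1.0
grasp_force: 0.0
```

Call:
servo_tool(grip=[0.5,0.4,0.4,0.4,0.4,0.4,0.3,0.3,0.2,0.2], dp=[[0,0,0],[0,0,0],[0,0,0],[0,0,0],[0,0,0],[0,0,0],[0,0,0],[0,0,0],[0,0,0],[0,0,0]], spin=[0,0,0,0,0,0,0,0,0,0], newtons=70)

```text
clock: 10.6
ee_pos: [561.4, 197.0, 34.9]
tcp_rot: [2.221, 2.221, 0.003]
force: [-1.9, 0.9, 7.0]
finger_gap: 0.515
grasp_force: 71.8
```

Run:
```python
from h import *
s=arm.state();print(s["force"],s["finger_gap"],s["grasp_force"]);go((525,-187,180),0)
```

```text
[-1.94909933  0.8796      7.03630715] 0.515359201058885 71.79725334048271
dp [-0.3839 -0.0361 -0.1453] spin 0.0 yaw 0.0 z-axis [ 0.002  0.001 -1.   ] at [561.4 197.   34.9] t 10.6
```

Call:
servo_tool(grip=[0.2,0.2,0.2,0.2,0.2,0.2,0.2,0.2,0.2,0.2], dp=[[0,0,-0.01],[0,0,-0.03],[0,0,-0.06],[0,0,-0.09],[0,0,-0.12],[0,0,-0.145],[-0.02,0,-0.16],[-0.05,-0.005,-0.165],[-0.085,-0.01,-0.165],[-0.12,-0.01,-0.165]], spin=[0,0,0,0,0,0,0,0,0,0])

```text
clock: 11.6
ee_pos: [549.9, 75.9, 199.4]
tcp_rot: [2.22, 2.222, 0.001]
force: [0.5, 0.8, -1.7]
finger_gap: 0.511
grasp_force: 71.5
```

Call:
servo_tool(grip=[0.2,0.2,0.2,0.2,0.2,0.2,0.2,0.2,0.2,0.2], dp=[[-0.035,0,0],[-0.07,-0.005,0],[-0.105,-0.01,0],[-0.14,-0.015,0],[-0.175,-0.02,0],[-0.21,-0.025,0],[-0.245,-0.025,0],[-0.275,-0.025,0],[-0.295,-0.025,0],[-0.302,-0.025,0]], spin=[0,0,0,0,0,0,0,0,0,0])

```text
clock: 12.6
ee_pos: [525.0, -227.2, 198.9]
tcp_rot: [2.224, 2.219, -0.001]
force: [-0.6, -0.3, -1.6]
finger_gap: 0.509
grasp_force: 71.5
```

Call:
servo_tool(grip=[0.2,0.2,0.2], dp=[[0,0,0],[0,0,0],[0,0,0]], spin=[0,0,0])

```text
clock: 12.9
ee_pos: [525.6, -224.0, 198.5]
tcp_rot: [-2.22, -2.223, -0.0]
force: [0.5, 0.2, -2.7]
finger_gap: 0.506
grasp_force: 71.5
```

Run:
```python
from h import *
W=arm.get_image("wrist"); cv2.imwrite("pics/w6.png",W["frame"]); np.save("w6.npy",W,allow_pickle=True)
s=arm.state();print(s["force"],s["finger_gap"],s["grasp_force"])
P=cloud(W);z=P[...,2];k=(abs(P[...,0]-525)<45)&(abs(P[...,1]+188)<45)
print("rim",circ(P,k&(z>85)&(z<92)),"floor",circ(P,k&(z>74)&(z<78)),np.percentile(z[k&(z>84)&(z<94)],[5,50,95]),np.percentile(z[k&(z>73)&(z<79)],50))
go((525.6,-188,130),0)
```

```text
[-0.42905609  0.40515135 -1.52407141] 0.512386813028274 71.48190471343696
rim (array([ 524.4, -188.1]), 32.3, 2597) floor (array([ 524.2, -188.3]), 26.5, 5805) [84.83590117 87.93833874 89.25311236] 76.46200998008123
dp [ 0.0361 -0.      0.0686] spin 0.001 yaw 0.001 z-axis [-0.  0. -1.] at [ 525.7 -224.1  198.6] t 12.95
```

View pics/w6.png

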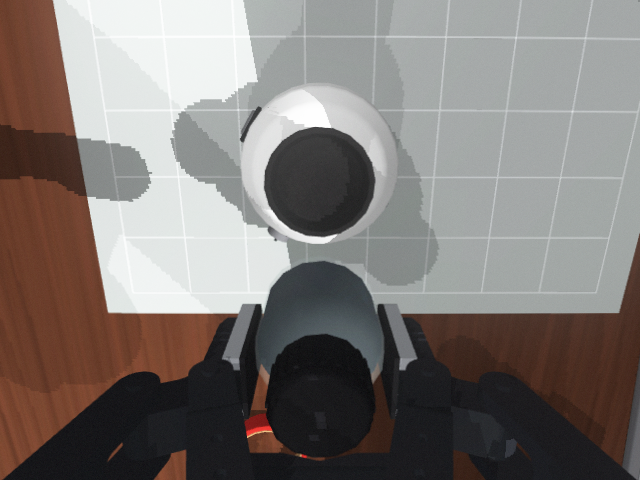

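The cup is at (320,181). The held bottle is upright, body about (320,315) and cap at (320,395). A quick check of where the bottle sits in the hand:

Run:
```python
from h import *
W=np.load("w6.npy",allow_pickle=True).item();P=cloud(W);z=P[...,2]
t=np.array([525.7,-224.1,198.6]);k=win(320,370,110)&(abs(P[...,0]-t[0])<22)&(abs(P[...,1]-t[1])<32)
for a,b in((168,176),(176,184),(184,192),(192,200)):
    q=P[k&(z>a)&(z<b)]; q=q[(abs(q[:,0]-524.5)<15)&(q[:,1]>t[1])]
    if len(q)>10:
        c,*_=np.linalg.lstsq(np.c_[2*q[:,:2],np.ones(len(q))],(q[:,:2]**2).sum(1),rcond=None); print(a,len(q),c[:2],np.sqrt(c[2]+c[0]**2+c[1]**2),q[:,1].max())
kt=k&(z>228);print("cap",circ(P,kt&(abs(P[...,1]-t[1])<18)),np.percentile(z[kt],[50,95]))
```

```text
168 399 [ 524.46147801 -223.05360694] 22.0522252295 -200.41209478420788
176 636 [ 524.39759232 -222.87782102] 21.913934941026174 -200.2410751165089
184 738 [ 524.42551473 -222.73975417] 21.80017216006277 -200.14655520705253
192 833 [ 524.46505461 -222.84792843] 21.890025688653466 -200.32851572892673
cap (array([ 525.7, -214.1]), 23.4, 15477) [238.17100958 265.08988163]
```

Call:
servo_tool(grip=[0.2,0.2,0.2,0.2,0.2,0.2,0.2,0.2], dp=[[0.015,0,0],[0.0352,0,0.01],[0.0352,0,0.03],[0.0352,0,0.05],[0.0352,0,0.062],[0.0352,0,0.065],[0.0352,0,0.065],[0.0352,0,0.065]], spin=[0,0,0,0,0,0,0,0])

```text
clock: 13.75
ee_pos: [526.1, -190.3, 134.6]
tcp_rot: [2.22, 2.22, 0.001]
force: [-0.1, -0.0, -1.7]
finger_gap: 0.51
grasp_force: 71.5
```

Call:
servo_tool(grip=[0.2,0.2,0.2,0.2,0.2,0.2,0.2,0.2], dp=[[0,0,0.005],[0,0,0.01],[0,0,0.013],[0,0,0.016],[0,0,0.018],[0,0,0.019],[0,0,0.019],[0,0,0.019]], spin=[0,0,0,0,0,0,0,0])

```text
clock: 14.55
ee_pos: [525.6, -190.1, 114.6]
tcp_rot: [2.221, 2.221, 0.0]
force: [-0.9, 0.7, -1.2]
finger_gap: 0.511
grasp_force: 71.5
```

Run:
```python
from h import *
s=arm.state();print(s["force"],s["moment"],s["finger_gap"],s["grasp_force"]);go((525.6,-188.9,111.3),0)
```

```text
[-0.87374373  0.72464126 -1.15449292] [-0.04344807  0.02477431  0.04248159] 0.5112960628061172 71.51266671717167
dp [0.0012 0.     0.0033] spin 0.0 yaw 0.0 z-axis [ 0. -0. -1.] at [ 525.6 -190.1  114.6] t 14.55
```

Call:
servo_tool(grip=[0.2,0.2,0.2,0.2,0.2,0.2], dp=[[0.0005,0,0.0],[0.001,0,0.001],[0.001,0,0.002],[0.001,0,0.003],[0.001,0,0.004],[0.001,0,0.004]], spin=[0,0,0,0,0,0], newtons=100)

```text
clock: 15.15
ee_pos: [525.5, -189.1, 110.7]
tcp_rot: [-2.221, -2.221, 0.0]
force: [-1.8, 1.1, 2.2]
finger_gap: 0.502
grasp_force: 101.8
```

Call:
servo_tool(grip=[0.2,0.2,0.2,0.2,0.2,0.2], dp=[[0,0,0.001],[0,0,0.002],[0,0,0.003],[0,0,0.004],[0,0,0.004],[0,0,0.004]], spin=[0,0,0,0,0,0])

```text
clock: 15.75
ee_pos: [525.6, -189.1, 106.8]
tcp_rot: [2.221, 2.221, 0.0]
force: [-3.4, 1.0, 6.6]
finger_gap: 0.504
grasp_force: 102.2
```

Call:
servo_tool(grip=[0.2,0.2,0.2,0.2,0.2,0.2], dp=[[0,0,0.001],[0,0,0.002],[0,0,0.003],[0,0,0.004],[0,0,0.004],[0,0,0.004]], spin=[0,0,0,0,0,0])

```text
clock: 16.35
ee_pos: [525.6, -189.2, 103.3]
tcp_rot: [2.221, 2.221, -0.0]
force: [-6.0, 3.0, 10.1]
finger_gap: 0.502
grasp_force: 102.7
```

Call:
servo_tool(grip=[0.2,0.2,0.2,0.2,0.2,0.2], dp=[[0,0,0.001],[0,0,0.0015],[0,0,0.002],[0,0,0.002],[0,0,0.002],[0,0,0.002]], spin=[0,0,0,0,0,0])

```text
clock: 16.95
ee_pos: [525.7, -189.3, 103.0]
tcp_rot: [2.221, 2.221, -0.0]
force: [-11.4, 4.8, 22.5]
finger_gap: 0.502
grasp_force: 104.2
```

Run:
```python
from h import *
s=arm.state();print(s["force"],s["moment"],s["finger_gap"],s["grasp_force"],s["ee_pos"])
a=arm.get_image("side");b=arm.get_image("wrist")
x=cv2.resize(a["frame"][180:420,230:470],(480,480));cv2.imwrite("pics/end.png",np.hstack([x[:,:400],cv2.resize(b["frame"],(400,300)) if 0 else b["frame"][:,120:520]]))
P=cloud(a);z=P[...,2];k=(np.hypot(P[...,0]-525.6,P[...,1]+188)<40)&(z>60)&(z<170)
print("cap top z",np.percentile(z[k],[99]))
```

```text
[-11.35575032   4.84379711  22.48227518] [0.81116041 2.16049667 0.02620493] 0.5016658373074337 104.24481024965644 [ 525.7364044  -189.26447038  102.97108156]
cap top z [167.81991803]
```

View pics/end.png

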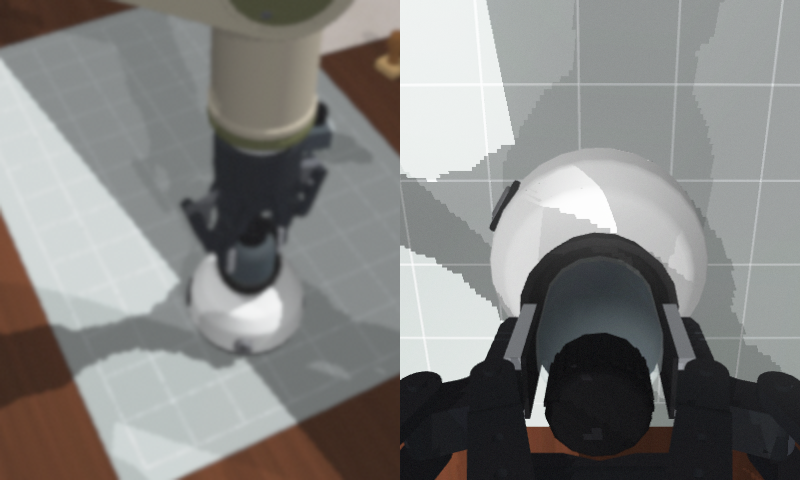

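The bottle is upright in the cup at about (600,310) in the right half, with its cap on. The force rose along the 4–12 N spring over 8 mm of travel, then stiffened at the bottom stop. The fingertips are clear of the rim.

```bash
python3 -c "
from station import arm
print(arm.hand_in())"
```

```text
the job is handed in; nothing more can be done
None
```

I handed the job in: the cap is fully on, the bottle stands in the mixer cup, still gripped and held pressed about 8 mm down (full travel); I steered clear of the jar, mug and tape roll but took no final measurement of them.

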